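Swap the slide-out trays at a wood carver's bench

ROBOT

A 6-joint arm with a two-finger parallel gripper is mounted at the origin on the work surface. World frame = base frame: x ahead of the robot, y to its left, z up, the work surface at z = 0. Lengths are in m, angles in rad, forces in N, time in s.
With the tool pointing down it reaches from about 0.25 to 0.725 m from the base axis. Payload 4 kg.
Tool frame: the origin (TCP) lies at the very end of the fingers, on their centre line; the grasp point (between the pads) lies 19 mm behind it; y points along the fingers, z is the direction in which the jaws open and shut, and the axes are right-handed (so a half turn about y gives the same grasp; the last joint's range is limited). The gripper opens to 85 mm and grips with 20 to 120 N. Pads are 22 mm wide; open, the fingers measure 114 mm over their backs; the gripper's body (76 mm by 85 mm) begins 54 mm behind the grasp point. The pads swing forward as they close: fully open they stand 13 mm farther back than shut.
Start: joints at [1.101, 0.241, 0.005, 1.335, 0, 1.571], TCP at [0.226, 0.446, 0.231] pointing down, gripper open.
Joint ranges: [-2.72, 2.72], [-1.05, 1.87], [-1.09, 1.28], [-1.99, 2.15], [-1.42, 1.44], [-3.14, 3.14]. Speed limits (rad/s): [2.79, 2.79, 3.14, 3.14, 3.14, 3.14].

INTERFACE

Orientations are given as a unit quaternion [x, y, z, w].
In Python, from workcell import bot gives the robot as it stands. The module is installed in compiled form; this text tells all that it offers.
- The arm moves only by the tool move_arm, never from a script. Its argument "increments" is a list of rows, each an object with "grip": the closure, from 0 (fully open) to 1 (shut); "linear": the shift along the tool's x, y, z scaled (see below), a list of three; "twist": the turn about the tool's y scaled (see below). A call has exactly 5 rows; each row shifts and turns the pose as measured when the row begins, along the tool's axes as they then stand; what a row does not reach is not made up. The controller multiplies each number of a shift by 0.2 m and each number of a turn by 2 rad. A row lasts 1/10 s, in which the tool goes at most 50 mm and 8.59 degrees, less where a joint would pass 70% of its speed; a pose out of reach is approached as far as the arm can. A call with a number of a shift or a turn outside -1 to 1 is refused whole. A call with a gripper value outside its range is refused whole. The fingers move at their own pace and stop on an object; the grip force is fixed at half the most. Time passes only in rows, so rows that do not move let the fingers close, or fill a call up. It gives the time, the measured TCP pose, the force and the opening at its end, in the units of the state.
- bot.get_obs(): the state, without advancing time (a new reading comes with each control period).
- bot.camera(name): name is "scene" or "top" or "wrist"; returns (picture, depth): 480x640x3 uint8, blue, green, red; 480x640 float32, m along the optical axis (not along the pixel's ray), 0 where there is no reading.
- bot.camera_params(name): a dict with "camera_matrix" (3x3 intrinsics, pixels), "rvec" (rotation vector, rad) and "tvec" (3), from world to camera coordinates, as OpenCV has them; the wrist camera has in their place "T_tool_cam" (4x4, takes a point from camera to tool coordinates, whose origin is the TCP and whose axes are the tool frame's). Camera axes: x right, y down, z forward; pixel columns grow to the right and rows downward; lengths in m; the calibration is good to about 2 mm. A picture is of the moment at which its call begins: read the wrist's pose just before it. camera_params takes no time and is no camera call.
- bot.job_done(): hands the job in, once; it reports no verdict.
The state is a dict: "clock": time; "joint_pos": joint angles; "joint_vel": joint speeds; "tau": joint torques, N m; "eef_pos": TCP position; "tool_rot": TCP orientation; "ft_force": force on the tool from outside, world axes, zero at the start; "ft_torque": the same for the moment, N m; "grip_width": finger opening in m.
Only numpy, scipy, OpenCV 4.12 (cv2) and the standard library are available. Lean on these libraries where they do the work, as an engineer would, in place of code of your own. Each camera call takes 0.05 s, during which the arm holds its last target. There are 200 camera calls.

TASK

First push the open blue-fronted tray of wooden discs fully home. Then hook a fingertip behind the upright lip of the red-fronted tray and draw it straight out to its stop, with its cup still standing in it. Do not grip or lift anything, do not touch the things lying in the trays, and leave the green tray, the other cup and the yellow sanding block where they are.

Things in the scene. Friction and masses are not known exactly. Their poses are not given: they have to be found in the camera images.
- red_lip_top (a point): Upright lip of the RED-fronted tray (with the banded cup), 100 mm wide, 8 mm thick: rear half the lip (red_tray_c4), front half the front panel (red_tray_c5). Point: middle of the top edge of the lip's rear (hooking) side, 61 mm above the bench; x points from the lip back over the tray (it slides out along -x), y along the lip, z up. At least 65 mm are free between lip and cup
- red_tray (a joint): How far the red-fronted tray is drawn out, m: 0 = fully home, 0.11 = fully out at its stop. It slides stiffly (about 2.5 N, a little more when moved fast) and stays where it is left. Tray: flat board, upper face 20 mm above the bench, 86 mm wide between side walls (tops 30 mm above the bench), 185 mm long behind the lip
- blue_lip_top (a point): The same on the BLUE-fronted tray (with two wooden discs), which starts part-way out. Point: middle of the top edge of the lip's rear (hooking) side, 61 mm above the bench; x points from the lip back over the tray (it slides out along -x), y along the lip, z up. The flat outer side of its front panel is 8 mm in front (-x) of this point, its top 56 mm above the bench
- blue_tray (a joint): How far the blue-fronted tray is drawn out, m: 0 = fully home, 0.11 = fully out; friction as the red one
- green_lip_top (a point): The same point on the GREEN-fronted tray (with a brass bowl), same tray, to be left alone
- green_tray (a joint): How far the green-fronted tray is drawn out, m (0 = home)
- cup: Loose turned wooden cup with red and dark bands, 52 mm across, 70 mm tall, 90 g, standing on the red tray; origin at the centre of its underside, z up
- cup_center (a point): Centre of that cup, 35 mm above its underside
- disc0: Loose wooden disc, 68 mm across, 16 mm thick, lying on the blue tray; origin at the centre of its underside
- disc1: Equal disc lying on top of the first
- bowl: Loose small brass bowl, 68 mm across, 34 mm tall, on the green tray; origin at the centre of its underside
- spare: Loose wooden cup with dark bands, 52 mm across, 70 mm tall, standing on the bench beside the trays; origin at the centre of its underside
- sander: Loose yellow hand sanding block with a grey pad, 90 x 45 x 34 mm, on the bench beside the trays; origin at the centre of its underside
There are look-alikes about, which are no part of the job. Leave any purple or turquoise look-alike of the part that bears blue_lip_top alone.

How it is judged:
On the way, in this order (a step that is already met when the one before it is completed fails the run):
1. the blue tray is pushed fully home, the red one not yet drawn out (value of joint blue_tray below 0.006 m and value of joint red_tray below 0.04 m), for 0.2 s.
2. the red tray is being drawn by a finger behind its lip (contact force between the fingers and red_tray_c4 above 0.5 N and value of joint red_tray above 0.025 m), for 0.05 s.
3. the red tray is out at its stop (value of joint red_tray above 0.102 m), for 0.2 s.
At the end, for the whole second after the job is handed in: Red tray out to within 8 mm of its stop with the cup upright in it, blue tray within 6 mm of home with both discs lying flat in it, green tray within 8 mm and its bowl, the other cup and the sanding block within 20 mm of where they were, everything at rest (value of joint red_tray above 0.102 m and value of joint blue_tray below 0.006 m and distance of green_lip_top from where it was at the start of the episode below 0.008 m and angle between each of cup, spare's own z axis and vertical below 0.12 rad and x of cup_center in the frame of red_lip_top between 0.03 and 0.18 m and y of cup_center in the frame of red_lip_top between -0.05 and 0.05 m and z of cup_center in the frame of red_lip_top between -0.02 and 0.008 m and linear speed of each of cup, disc0, disc1 below 0.02 m/s and distance of each of spare, sander, bowl from where it was at the start of the episode below 0.02 m and x of disc0 in the frame of blue_lip_top between 0.02 and 0.185 m and angle between each of disc0, disc1's own z axis and vertical below 0.2 rad and x of disc1 in the frame of blue_lip_top between 0.02 and 0.185 m and velocity of joint red_tray between -0.01 and 0.01 m/s and velocity of joint blue_tray between -0.01 and 0.01 m/s); the robot touches nothing.
It fails at once if a tray's lip is pinched between the fingers ((contact force between the fingers and red_tray_c4 above 2 N and contact force between the fingers and red_tray_c5 above 2 N) or (contact force between the fingers and blue_tray_c4 above 2 N and contact force between the fingers and blue_tray_c5 above 2 N)).
It fails at once if the robot touches something lying in a tray (contact force between any of the fingers, the arm and cup above 1 N or contact force between any of the fingers, the arm and disc0 above 1 N or contact force between any of the fingers, the arm and disc1 above 1 N or contact force between any of the fingers, the arm and bowl above 1 N).
It fails at once if the cup tips over, or the cup, a disc or the bowl is lifted (z of cup_center in the frame of red_lip_top above 0.012 m or angle between cup's own z axis and vertical above 0.5 rad or height (world z) of any of disc0, bowl above 0.035 m or height (world z) of disc1 above 0.051 m).
It fails at once if the green tray is moved (distance of green_lip_top from where it was at the start of the episode above 0.015 m).
It fails at once if the other cup or the sanding block is moved or lifted (distance of any of spare, sander from where it was at the start of the episode above 0.03 m or angle between spare's own z axis and vertical above 0.5 rad).
It also fails if it takes over 48 s, if anything falls off the work surface, if the arm or the gripper's body presses on something with over 40 N, if the wrist force passes 120 N, or if a joint passes its speed limit or range.

## Working session

There is one attempt and no reset: what is moved stays moved. The work goes in short steps, Python scripts to look and compute and a tool call to move; the robot and the scene stay as the last step left them, time stands still between calls to the robot, and variables do not carry over. Pictures are saved under pics/ and viewed, about 8 in all and at most 12, crops included, and the job is handed in when it is done.

Besides the shell and the picture viewer there is one more tool, called after ">>>" by a JSON object that holds its "op" and its "data", one argument or row to a line. move_arm: Moves the arm, as the interface text tells. Its arguments: {"type":"object","properties":{"increments":{"type":"array"}},"required":["increments"]}

```bash
mkdir -p pics
cat > h.py <<'E'
import numpy as np, cv2
from workcell import bot
def load(n):
    d=np.load(f'{n}.npz'); return d['im'],d['dep'],d['K'],d['T']
def shot(n,tag=None):
    o=bot.get_obs(); im,dep=bot.camera(n); p=bot.camera_params(n); K=np.array(p['camera_matrix'])
    if 'rvec' in p:
        R=cv2.Rodrigues(np.array(p['rvec'],float))[0]; t=np.array(p['tvec'],float).ravel()
        T=np.eye(4);T[:3,:3]=R.T;T[:3,3]=-R.T@t
    else:
        from scipy.spatial.transform import Rotation as Ro
        A=np.eye(4);A[:3,:3]=Ro.from_quat(o['tool_rot']).as_matrix();A[:3,3]=o['eef_pos']
        T=A@np.array(p['T_tool_cam'])
    tag=tag or n
    cv2.imwrite(f'pics/{tag}.png',im); np.savez(tag+'.npz',im=im,dep=dep,K=K,T=T)
    return im,dep,K,T
def cloud(dep,K,T):
    v,u=np.mgrid[:dep.shape[0],:dep.shape[1]]
    P=np.stack([(u-K[0,2])/K[0,0]*dep,(v-K[1,2])/K[1,1]*dep,dep],-1)
    return P@T[:3,:3].T+T[:3,3]
E
python3 - <<'E'
from h import *
o=bot.get_obs(); print({k:np.round(v,3) for k,v in o.items()})
from scipy.spatial.transform import Rotation as Ro
print(Ro.from_quat(o['tool_rot']).as_matrix().round(3))
for n in ('top','scene'):
    im,dep,K,T=shot(n); print(n,T.round(3),K[0,0])
E
```

```text
{'clock': np.float64(0.0), 'joint_pos': array([ 1.101,  0.241,  0.004,  1.335, -0.   ,  1.571]), 'joint_vel': array([ 0.   , -0.   ,  0.001, -0.   , -0.001,  0.   ]), 'tau': array([ 3.0000e-03, -3.7232e+01,  2.5241e+01,  1.7000e-02,  0.0000e+00,
        0.0000e+00]), 'eef_pos': array([0.226, 0.445, 0.23 ]), 'tool_rot': array([ 0.688, -0.165,  0.164, -0.687]), 'ft_force': array([-0.097,  0.267,  0.513]), 'ft_torque': array([-0.018, -0.024,  0.027]), 'grip_width': np.float64(0.085)}
[[ 0.892 -0.001  0.453]
 [-0.453 -0.002  0.892]
 [ 0.    -1.    -0.002]]
top [[-0.015 -0.996  0.09   0.373]
 [-1.     0.013 -0.016  0.002]
 [ 0.014 -0.09  -0.996  1.217]
 [ 0.     0.     0.     1.   ]] 449.2173356603384
scene [[ 0.883  0.326 -0.336  0.969]
 [ 0.469 -0.612  0.637 -0.915]
 [ 0.002 -0.72  -0.694  1.079]
 [ 0.     0.     0.     1.   ]] 568.519005433827
```

View pics/top.png

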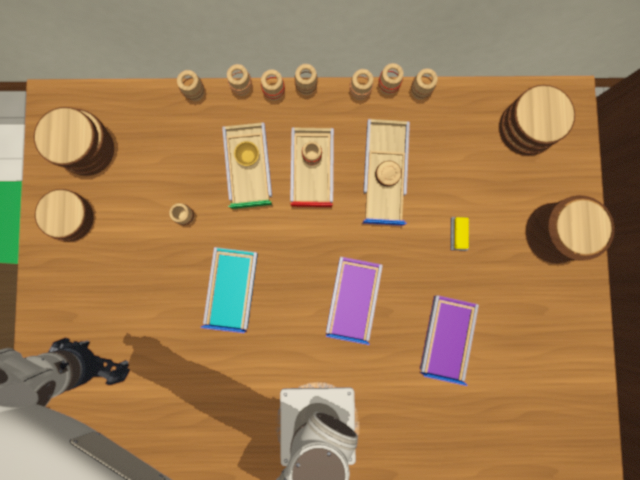

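View pics/scene.png

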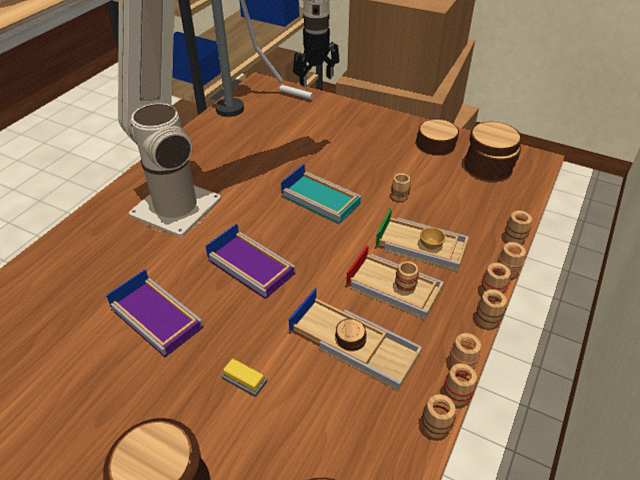

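The top view shows the real trays: green lip at (250,204), red at (312,204), blue (partly out, discs at (388,172)) at (385,222). The turquoise and purple look-alikes lie nearer the robot.

Run:
```python
from h import *
def rng(hsv,c):
    H,S,V=cv2.split(hsv)
    h={'red':((H<6)|(H>174)),'blue':((H>105)&(H<122)),'green':((H>50)&(H<75)),'yellow':((H>24)&(H<34))}[c]
    return h&(S>150)&(V>60)
for n in('top','scene'):
    im,dep,K,T=load(n); P=cloud(dep,K,T); hsv=cv2.cvtColor(im,cv2.COLOR_BGR2HSV)
    for c in('red','blue','green','yellow'):
        m=rng(hsv,c).astype(np.uint8); k,l,st,ce=cv2.connectedComponentsWithStats(m)
        for i in range(1,k):
            if st[i,4]<40: continue
            q=P[(l==i)&(dep>0)]; 
            if q[:,0].max()>1.0 or q[:,0].min()<-0.3: continue
            t=q[(q[:,2]>q[:,2].max()-.01)]
            mm=t[:,:2].mean(0); w=np.linalg.svd(t[:,:2]-mm)[2][0]; s=(t[:,:2]-mm)@w
            print(n,c,ce[i].round(),st[i,4],'min',q.min(0).round(3),'max',q.max(0).round(3),'topmid',mm.round(3),'ang',np.degrees(np.arctan2(w[1],w[0])).round(1),'len',np.ptp(s).round(3))
```

```text
top red [312. 204.] 182 min [ 0.573 -0.046 -0.   ] max [0.587 0.061 0.065] topmid [0.578 0.009] ang -91.0 len 0.102
top blue [384. 222.] 110 min [ 0.521 -0.231  0.041] max [ 0.532 -0.131  0.065] topmid [ 0.527 -0.183] ang -93.6 len 0.097
top blue [223. 328.] 85 min [0.25  0.189 0.032] max [0.267 0.284 0.064] topmid [0.26  0.237] ang -97.5 len 0.095
top blue [347. 338.] 85 min [ 0.218 -0.126  0.041] max [ 0.24  -0.031  0.067] topmid [ 0.229 -0.078] ang -101.8 len 0.096
top blue [443. 378.] 103 min [ 0.113 -0.368  0.034] max [ 0.136 -0.275  0.067] topmid [ 0.124 -0.323] ang -103.0 len 0.092
top green [  9. 220.] 1530 min [ 0.468  1.176 -0.596] max [ 0.793  1.266 -0.565] topmid [0.629 1.217] ang -178.8 len 0.318
top green [250. 204.] 85 min [0.571 0.119 0.04 ] max [0.584 0.216 0.059] topmid [0.578 0.17 ] ang -84.3 len 0.089
top yellow [461. 233.] 445 min [ 0.456 -0.421 -0.004] max [ 0.544 -0.37   0.041] topmid [ 0.496 -0.39 ] ang 177.2 len 0.081
scene red [357. 264.] 263 min [ 0.552 -0.051 -0.004] max [0.587 0.113 0.068] topmid [0.583 0.004] ang -91.5 len 0.099
scene red [494. 285.] 42 min [0.875 0.075 0.039] max [0.935 0.112 0.057] topmid [0.905 0.087] ang 6.6 len 0.061
scene red [457. 389.] 60 min [ 0.886 -0.243  0.004] max [ 0.95  -0.188  0.057] topmid [ 0.92  -0.231] ang 3.9 len 0.061
scene blue [293. 178.] 236 min [0.215 0.18  0.002] max [0.272 0.353 0.066] topmid [0.262 0.231] ang -97.2 len 0.104
scene blue [222. 239.] 366 min [ 0.173 -0.139 -0.002] max [0.243 0.022 0.068] topmid [ 0.231 -0.085] ang -101.7 len 0.104
scene blue [127. 287.] 514 min [ 0.06  -0.382 -0.006] max [ 0.143 -0.25   0.067] topmid [ 0.127 -0.328] ang -102.5 len 0.111
scene blue [302. 309.] 329 min [ 0.5   -0.241 -0.003] max [ 0.539 -0.093  0.068] topmid [ 0.533 -0.188] ang -93.7 len 0.102
scene green [382. 226.] 96 min [0.572 0.11  0.019] max [0.591 0.224 0.066] topmid [0.584 0.163] ang -84.2 len 0.11
```

>>> {"op": "move_arm", "data": {
  "increments": [
    {"grip":1,"linear":[0,0,-0.2],"twist":-0.068},
    {"grip":1,"linear":[0,0,-0.2],"twist":-0.068},
    {"grip":1,"linear":[0,0,-0.2],"twist":-0.068},
    {"grip":1,"linear":[0.1,0,-0.2],"twist":0},
    {"grip":1,"linear":[0.1,0,-0.2],"twist":0}
  ]
}}

```text
clock: 0.6
eef_pos: [0.2211, 0.2479, 0.2264]
tool_rot: [0.71, -0.014, 0.011, -0.704]
ft_force: [1.4, -0.9, -0.2]
grip_width: 0.012
```

>>> {"op": "move_arm", "data": {
  "increments": [
    {"grip":1,"linear":[0.13,0,-0.2],"twist":0.013},
    {"grip":1,"linear":[0.13,0,-0.2],"twist":0},
    {"grip":1,"linear":[0.13,0,-0.2],"twist":0},
    {"grip":1,"linear":[0.13,0,-0.2],"twist":0},
    {"grip":1,"linear":[0.13,0,-0.2],"twist":0}
  ]
}}

```text
clock: 1.1
eef_pos: [0.3406, 0.0326, 0.2271]
tool_rot: [0.709, -0.02, 0.019, -0.705]
ft_force: [1.7, 0.6, 0.4]
grip_width: -0.0002
```

>>> {"op": "move_arm", "data": {
  "increments": [
    {"grip":1,"linear":[0.13,0,-0.2],"twist":0},
    {"grip":1,"linear":[0.13,0,-0.2],"twist":0},
    {"grip":1,"linear":[0.13,0,-0.2],"twist":0},
    {"grip":1,"linear":[0.13,0,-0.2],"twist":0},
    {"grip":1,"linear":[0,0,0],"twist":0}
  ]
}}

```text
clock: 1.6
eef_pos: [0.4387, -0.1459, 0.2261]
tool_rot: [0.709, -0.023, 0.022, -0.705]
ft_force: [-0.5, 0.7, -0.3]
grip_width: -0.0002
```

```bash
cat > s.py <<'E'
from h import *
from scipy.spatial.transform import Rotation as Ro
import sys
o=bot.get_obs(); R=Ro.from_quat(o['tool_rot']).as_matrix(); print(o['clock'],o['eef_pos'].round(4),'yaw',np.degrees(np.arctan2(R[1,0],R[0,0])).round(2),'ydir',R[:,1].round(3),'F',o['ft_force'].round(2))
if len(sys.argv)>1:
    t=np.array(eval(sys.argv[1])); print('tool shift mm',(R.T@(t-o['eef_pos'])*1000).round(1))
E
python3 s.py [.478,-.183,.035]; python3 -c "
from h import *
shot('wrist','w1')"
```

```text
1.6 [ 0.4387 -0.1459  0.2261] yaw -3.68 ydir [-0.002 -0.006 -1.   ] F [-0.46  0.69 -0.32]
tool shift mm [ 41.9 191.3 -33.3]
```

View pics/w1.png

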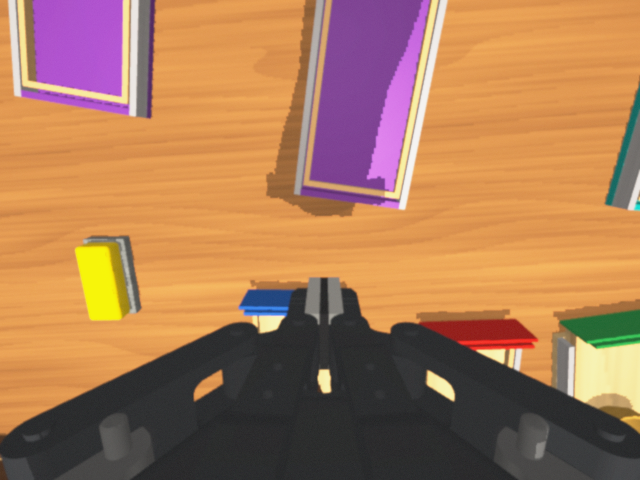

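The wrist view shows the shut fingers at (323,300), with the blue lip to the lower left (265,300) and the red one at (480,333). The linkage spreads along y as intended. Next I go down in front of the blue panel.

>>> {"op": "move_arm", "data": {
  "increments": [
    {"grip":1,"linear":[0.1,0.1,-0.08],"twist":0},
    {"grip":1,"linear":[0.1,0.2,-0.08],"twist":0},
    {"grip":1,"linear":[0,0.2,0],"twist":0},
    {"grip":1,"linear":[0,0.2,0],"twist":0},
    {"grip":1,"linear":[0,0,0],"twist":0}
  ]
}}

```text
clock: 2.15
eef_pos: [0.4741, -0.1752, 0.0833]
tool_rot: [0.708, -0.022, 0.02, -0.706]
ft_force: [-1.0, 0.5, -0.0]
grip_width: 0.0002
```

```bash
python3 s.py [.478,-.183,.035]
```

```text
2.15 [ 0.4741 -0.1752  0.0833] yaw -3.38 ydir [-0.003 -0.002 -1.   ] F [-1.01  0.49 -0.02]
tool shift mm [ 4.5 48.3 -7.5]
```

>>> {"op": "move_arm", "data": {
  "increments": [
    {"grip":1,"linear":[0.02,0.15,-0.04],"twist":0},
    {"grip":1,"linear":[0,0.1,0],"twist":0},
    {"grip":1,"linear":[0,0.03,0],"twist":0},
    {"grip":1,"linear":[0.1,0,0],"twist":0},
    {"grip":1,"linear":[0.08,0,0],"twist":0}
  ]
}}

```text
clock: 2.65
eef_pos: [0.5137, -0.181, 0.0337]
tool_rot: [0.708, -0.019, 0.018, -0.706]
ft_force: [0.9, -0.7, -0.2]
grip_width: -0.0003
```

>>> {"op": "move_arm", "data": {
  "increments": [
    {"grip":1,"linear":[0.06,0,0],"twist":0},
    {"grip":1,"linear":[0.06,0,0],"twist":0},
    {"grip":1,"linear":[0.06,0,0],"twist":0},
    {"grip":1,"linear":[0.06,0,0],"twist":0},
    {"grip":1,"linear":[0.06,0,0],"twist":0}
  ]
}}

```text
clock: 3.15
eef_pos: [0.5662, -0.1806, 0.0394]
tool_rot: [0.708, -0.025, 0.01, -0.706]
ft_force: [-4.2, -1.4, -2.2]
grip_width: 0.0001
```

```bash
python3 s.py; python3 -c "
from h import *
im,*_=shot('top','t2'); cv2.imwrite('pics/t2c.png',cv2.resize(im[100:260,200:440],None,fx=3,fy=3))"
```

```text
3.15 [ 0.5662 -0.1806  0.0394] yaw -2.91 ydir [-0.021 -0.003 -1.   ] F [-4.22 -1.38 -2.17]
```

View pics/t2c.png

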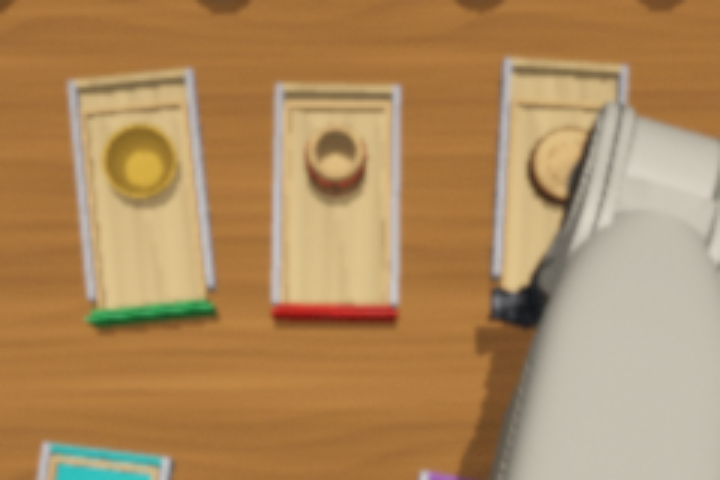

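The crop shows the blue tray almost in: its rail end is at (497,275), with the finger a little below that. I keep pushing until the force rises at the stop.

>>> {"op": "move_arm", "data": {
  "increments": [
    {"grip":1,"linear":[0.05,0.02,0],"twist":0},
    {"grip":1,"linear":[0.05,0.02,0],"twist":0},
    {"grip":1,"linear":[0.05,0.01,0],"twist":0},
    {"grip":1,"linear":[0.05,0.01,0],"twist":0},
    {"grip":1,"linear":[0.05,0.01,0],"twist":0}
  ]
}}

```text
clock: 3.7
eef_pos: [0.5914, -0.1812, 0.0342]
tool_rot: [0.709, -0.044, -0.007, -0.704]
ft_force: [-29.0, 0.9, 26.3]
grip_width: -0.0001
```

>>> {"op": "move_arm", "data": {
  "increments": [
    {"grip":1,"linear":[0,-0.005,0],"twist":0},
    {"grip":1,"linear":[-0.05,0,0],"twist":0},
    {"grip":1,"linear":[-0.15,0,0],"twist":0},
    {"grip":1,"linear":[-0.15,-0.1,0],"twist":0},
    {"grip":1,"linear":[0,-0.2,0],"twist":0}
  ]
}}

```text
clock: 4.2
eef_pos: [0.5202, -0.1734, 0.1012]
tool_rot: [0.707, -0.045, -0.01, -0.705]
ft_force: [0.8, -0.8, 1.1]
grip_width: -0.0003
```

>>> {"op": "move_arm", "data": {
  "increments": [
    {"grip":1,"linear":[0,-0.2,0],"twist":0},
    {"grip":1,"linear":[0,-0.2,0.1],"twist":0},
    {"grip":1,"linear":[-0.1,0,0.2],"twist":0},
    {"grip":1,"linear":[0,0,0.2],"twist":0},
    {"grip":1,"linear":[0,0,0],"twist":0}
  ]
}}

```text
clock: 4.7
eef_pos: [0.5192, -0.0692, 0.1997]
tool_rot: [0.708, -0.035, 0.001, -0.706]
ft_force: [-0.6, -0.2, 0.2]
grip_width: 0.0001
```

```bash
python3 s.py [.598,.006,.16]; python3 -c "
from h import *
shot('scene','s3')
im,*_=shot('top','t3'); cv2.imwrite('pics/t3c.png',cv2.resize(im[100:260,200:440],None,fx=3,fy=3))"
```

```text
4.7 [ 0.5192 -0.0692  0.1997] yaw -2.93 ydir [-0.047 -0.002 -0.999] F [-0.62 -0.19  0.21]
tool shift mm [76.6 35.8 79.2]
```

View pics/t3c.png

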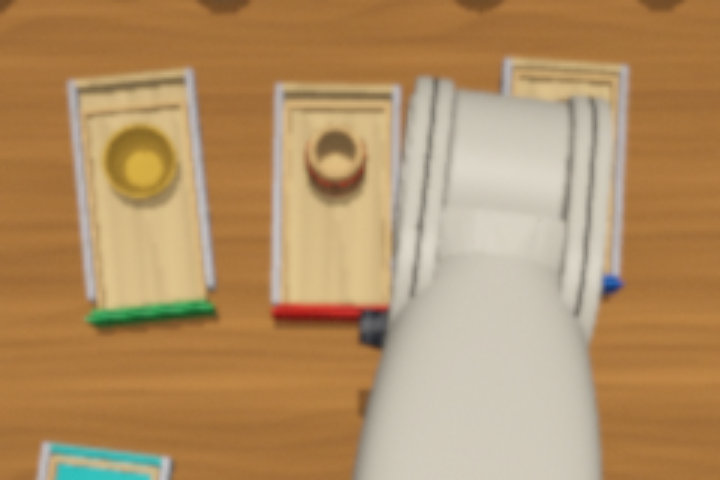

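The blue lip now sits at its rail ends (612,284), just as the red one does, so it looks home. I confirm that with numbers from the scene view and get a tighter fix on the red lip and cup.

Run:
```python
from h import *
for n in('scene','s3','t3'):
    im,dep,K,T=load(n); P=cloud(dep,K,T); hsv=cv2.cvtColor(im,cv2.COLOR_BGR2HSV); H,S,V=cv2.split(hsv)
    for c,h in(('blue',(H>105)&(H<122)),('red',(H<6)|(H>174))):
        m=h&(S>150)&(V>60)&(P[...,0]>.48)&(P[...,0]<.65)&(abs(P[...,1])<.3)&(P[...,2]>.05)&(P[...,2]<.07)
        q=P[m]; print(n,c,len(q),'mean',q.mean(0).round(4),'xrange',np.percentile(q[:,0],[3,97]).round(4), np.percentile(q[:,1],[2,98]).round(3))
    # cup points above z .06 in red tray
    m=(P[...,2]>.07)&(P[...,2]<.1)&(P[...,0]>.6)&(P[...,0]<.8)&(abs(P[...,1])<.06)
    q=P[m]; print('  cup rim x',np.percentile(q[:,0],[2,98]).round(3),'y',np.percentile(q[:,1],[2,98]).round(3), len(q))
```

```text
scene blue 165 mean [ 0.5323 -0.1906  0.058 ] xrange [0.5245 0.5376] [-0.238 -0.139]
scene red 127 mean [0.5821 0.0021 0.0581] xrange [0.5762 0.5863] [-0.046  0.055]
  cup rim x [0.69  0.736] y [-0.021  0.026] 324
s3 blue 159 mean [ 0.608  -0.1969  0.0584] xrange [0.6009 0.6131] [-0.243 -0.146]
s3 red 127 mean [0.5821 0.0012 0.058 ] xrange [0.5762 0.586 ] [-0.046  0.052]
  cup rim x [0.689 0.737] y [-0.022  0.027] 325
t3 blue 9 mean [ 0.5988 -0.2353  0.0547] xrange [0.5961 0.6019] [-0.239 -0.231]
t3 red 96 mean [0.5779 0.0185 0.0573] xrange [0.5751 0.5806] [-0.033  0.058]
  cup rim x [0.685 0.731] y [-0.019  0.03 ] 203
```

>>> {"op": "move_arm", "data": {
  "increments": [
    {"grip":1,"linear":[0.15,0,0.2],"twist":-0.015},
    {"grip":1,"linear":[0.15,0,0.15],"twist":0},
    {"grip":1,"linear":[0.1,0,0.05],"twist":0},
    {"grip":1,"linear":[0.05,0,0],"twist":0},
    {"grip":1,"linear":[0,0,0],"twist":0}
  ]
}}

```text
clock: 5.3
eef_pos: [0.6152, 0.0012, 0.1944]
tool_rot: [0.709, -0.027, -0.006, -0.705]
ft_force: [-0.5, -0.6, -0.1]
grip_width: -0.0003
```

```bash
python3 s.py [.612,.005,.036]
```

```text
5.3 [0.6152 0.0012 0.1944] yaw -1.71 ydir [-0.046 -0.004 -0.999] F [-0.52 -0.59 -0.09]
tool shift mm [  3.9 158.4   4.6]
```

Note that y points slightly to −x (2.6° tilt), so the descent shifts x by about −7 mm. I add a small +x to make up for it.

>>> {"op": "move_arm", "data": {
  "increments": [
    {"grip":1,"linear":[0.03,0.2,0.02],"twist":0},
    {"grip":1,"linear":[0.01,0.2,0],"twist":0},
    {"grip":1,"linear":[0.01,0.15,0],"twist":0},
    {"grip":1,"linear":[0,0,0],"twist":0},
    {"grip":1,"linear":[0,0,0],"twist":0}
  ]
}}

```text
clock: 5.8
eef_pos: [0.6214, -0.0008, 0.0833]
tool_rot: [0.709, -0.028, -0.002, -0.705]
ft_force: [-0.7, -0.4, -0.1]
grip_width: -0.0004
```

```bash
python3 s.py [.610,.005,.036]; python3 -c "
from h import *
shot('scene','s4');im=cv2.imread('pics/s4.png');cv2.imwrite('pics/s4c.png',cv2.resize(im[160:360,270:490],None,fx=3,fy=3))"
```

```text
5.8 [ 0.6214 -0.0008  0.0833] yaw -2.1 ydir [-0.042 -0.004 -0.999] F [-0.66 -0.4  -0.09]
tool shift mm [-9.6 47.7  5.7]
```

View pics/s4c.png

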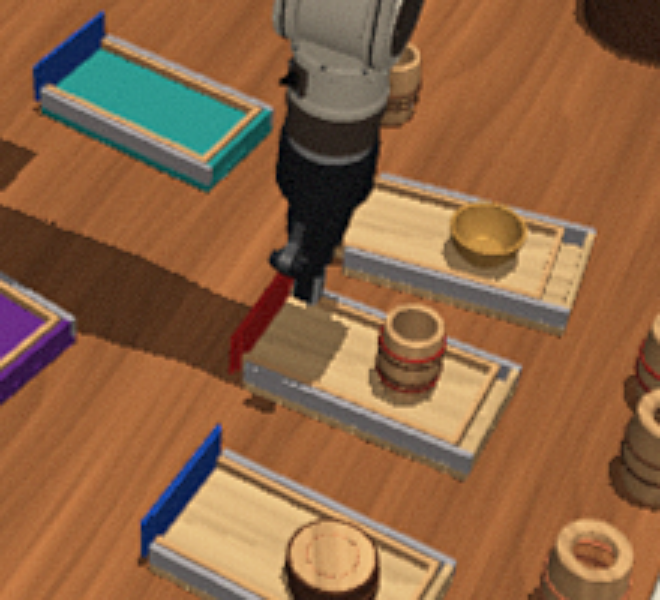

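The finger at (310,290) is over the red tray between the lip and the cup (410,350), well clear of both. The blue tray is home with its discs flat. I go down behind the lip.

>>> {"op": "move_arm", "data": {
  "increments": [
    {"grip":1,"linear":[-0.03,0.12,0.03],"twist":0},
    {"grip":1,"linear":[-0.02,0.1,0.01],"twist":0},
    {"grip":1,"linear":[0,0.05,0],"twist":-0.008},
    {"grip":1,"linear":[0,0,0],"twist":0},
    {"grip":1,"linear":[0,0,0],"twist":0}
  ]
}}

```text
clock: 6.35
eef_pos: [0.6167, 0.0057, 0.0396]
tool_rot: [0.709, -0.016, -0.001, -0.705]
ft_force: [0.6, -0.8, 0.7]
grip_width: -0.0001
```

```bash
python3 s.py [.599,.005,.035]
```

```text
6.35 [0.6167 0.0057 0.0396] yaw -1.25 ydir [-0.023 -0.004 -1.   ] F [ 0.61 -0.83  0.73]
tool shift mm [-17.6   5.   -1. ]
```

>>> {"op": "move_arm", "data": {
  "increments": [
    {"grip":1,"linear":[-0.04,0.02,0],"twist":0},
    {"grip":1,"linear":[-0.04,0,0],"twist":0},
    {"grip":1,"linear":[-0.03,0,0],"twist":0},
    {"grip":1,"linear":[-0.03,0,0],"twist":0},
    {"grip":1,"linear":[-0.03,0,0],"twist":0}
  ]
}}

```text
clock: 6.85
eef_pos: [0.5854, 0.0061, 0.0402]
tool_rot: [0.709, -0.012, 0.004, -0.705]
ft_force: [3.6, -0.2, -2.8]
grip_width: 0.0002
```

>>> {"op": "move_arm", "data": {
  "increments": [
    {"grip":1,"linear":[-0.03,0,0],"twist":0},
    {"grip":1,"linear":[-0.03,0,0],"twist":0},
    {"grip":1,"linear":[-0.03,0,0],"twist":0},
    {"grip":1,"linear":[-0.03,0,0],"twist":0},
    {"grip":1,"linear":[-0.03,0,0],"twist":0}
  ]
}}

```text
clock: 7.35
eef_pos: [0.5547, 0.0068, 0.041]
tool_rot: [0.709, -0.011, 0.005, -0.705]
ft_force: [2.9, -0.4, -2.7]
grip_width: 0.0003
```

```bash
python3 s.py [.488,.007,.037]
```

```text
7.35 [0.5547 0.0068 0.041 ] yaw -1.28 ydir [-0.008 -0.005 -1.   ] F [ 2.88 -0.41 -2.72]
tool shift mm [-66.6   4.5  -1.3]
```

Drawing with about 3 N, as expected. I carry on.

>>> {"op": "move_arm", "data": {
  "increments": [
    {"grip":1,"linear":[-0.04,0.01,0],"twist":0},
    {"grip":1,"linear":[-0.04,0.01,0],"twist":0},
    {"grip":1,"linear":[-0.04,0.01,0],"twist":0},
    {"grip":1,"linear":[-0.04,0,0],"twist":0},
    {"grip":1,"linear":[-0.04,0,0],"twist":0}
  ]
}}

```text
clock: 7.85
eef_pos: [0.5143, 0.0079, 0.0373]
tool_rot: [0.709, -0.008, 0.008, -0.706]
ft_force: [3.8, -0.2, 1.0]
grip_width: 0.0001
```

>>> {"op": "move_arm", "data": {
  "increments": [
    {"grip":1,"linear":[-0.04,0.005,0],"twist":0},
    {"grip":1,"linear":[-0.03,0,0],"twist":0},
    {"grip":1,"linear":[-0.03,0,0],"twist":0},
    {"grip":1,"linear":[-0.03,0,0],"twist":0},
    {"grip":1,"linear":[-0.03,0,0],"twist":0}
  ]
}}

```text
clock: 8.35
eef_pos: [0.4918, 0.0085, 0.0376]
tool_rot: [0.709, 0.0, 0.016, -0.705]
ft_force: [19.7, -1.0, -14.7]
grip_width: 0.0
```

```bash
python3 s.py [.488,.007,.037]
```

```text
8.35 [0.4918 0.0085 0.0376] yaw -1.29 ydir [ 0.024 -0.005 -1.   ] F [ 19.66  -0.95 -14.71]
tool shift mm [-3.7  0.5 -1.6]
```

The force rose to 20 N, so it is at the stop. I ease off and rise well clear of the lip.

>>> {"op": "move_arm", "data": {
  "increments": [
    {"grip":1,"linear":[0,0,0],"twist":0},
    {"grip":1,"linear":[0.02,0,0],"twist":0},
    {"grip":1,"linear":[0.06,0,0],"twist":0},
    {"grip":1,"linear":[0.04,0,0],"twist":0},
    {"grip":1,"linear":[0,0,0],"twist":0}
  ]
}}

```text
clock: 8.85
eef_pos: [0.5115, 0.0077, 0.0354]
tool_rot: [0.709, -0.004, 0.012, -0.705]
ft_force: [-1.3, -0.0, -0.1]
grip_width: -0.0001
```

>>> {"op": "move_arm", "data": {
  "increments": [
    {"grip":1,"linear":[0,-0.1,0],"twist":0},
    {"grip":1,"linear":[0,-0.2,0],"twist":0},
    {"grip":1,"linear":[0,-0.2,0],"twist":0},
    {"grip":1,"linear":[0,-0.2,0],"twist":0},
    {"grip":1,"linear":[-0.2,-0.2,0],"twist":0}
  ]
}}

```text
clock: 9.35
eef_pos: [0.4714, 0.0093, 0.2072]
tool_rot: [0.709, -0.011, 0.005, -0.705]
ft_force: [0.2, 0.5, 1.2]
grip_width: 0.0
```

>>> {"op": "move_arm", "data": {
  "increments": [
    {"grip":1,"linear":[-0.2,0,0],"twist":0},
    {"grip":1,"linear":[-0.2,0,0],"twist":0},
    {"grip":1,"linear":[-0.1,0,0],"twist":0},
    {"grip":1,"linear":[0,0,0],"twist":0},
    {"grip":1,"linear":[0,0,0],"twist":0}
  ]
}}

```text
clock: 9.85
eef_pos: [0.3674, 0.0117, 0.2133]
tool_rot: [0.709, -0.009, 0.007, -0.705]
ft_force: [0.3, 0.4, 0.1]
grip_width: -0.0
```

```bash
python3 s.py
python3 - <<'E'
from h import *
shot('top','t5');shot('scene','s5')
def c(n,h,lo,hi,xl,xh,yl,yh):
    im,dep,K,T=load(n);P=cloud(dep,K,T);H,S,V=cv2.split(cv2.cvtColor(im,cv2.COLOR_BGR2HSV))
    m=h(H)&(S>150)&(V>60)&(P[...,2]>lo)&(P[...,2]<hi)&(P[...,0]>xl)&(P[...,0]<xh)&(P[...,1]>yl)&(P[...,1]<yh)
    return P[m].mean(0).round(4),m.sum()
for n in('scene','s5','top','t5'):
    print(n,'red',c(n,lambda H:(H<6)|(H>174),.05,.07,.4,.65,-.1,.1),'blue',c(n,lambda H:(H>105)&(H<122),.05,.07,.48,.65,-.3,-.1),
     'green',c(n,lambda H:(H>50)&(H<75),.04,.07,.5,.65,.1,.3),'sander',c(n,lambda H:(H>24)&(H<34),.02,.05,.4,.6,-.5,-.3))
E
```

```text
9.85 [0.3674 0.0117 0.2133] yaw -1.3 ydir [-0.002 -0.005 -1.   ] F [0.31 0.36 0.1 ]
scene red (array([0.5821, 0.0021, 0.0581]), np.int64(127)) blue (array([ 0.5323, -0.1906,  0.058 ]), np.int64(165)) green (array([0.5838, 0.157 , 0.0581]), np.int64(83)) sander (array([ 0.5034, -0.3939,  0.0347]), np.int64(46))
s5 red (array([0.4794, 0.0053, 0.0578]), np.int64(124)) blue (array([ 0.608 , -0.1971,  0.0582]), np.int64(164)) green (array([0.5843, 0.1543, 0.0582]), np.int64(84)) sander (array([ 0.5039, -0.3931,  0.035 ]), np.int64(102))
top red (array([0.5776, 0.0096, 0.0571]), np.int64(119)) blue (array([ 0.5268, -0.1826,  0.0562]), np.int64(91)) green (array([0.5771, 0.1694, 0.0517]), np.int64(83)) sander (array([ 0.4971, -0.3896,  0.0331]), np.int64(416))
t5 red (array([0.4729, 0.0095, 0.0566]), np.int64(115)) blue (array([ 0.6027, -0.191 ,  0.0563]), np.int64(106)) green (array([0.5772, 0.168 , 0.0525]), np.int64(87)) sander (array([ 0.4971, -0.3895,  0.0333]), np.int64(412))
```

View pics/s5.png

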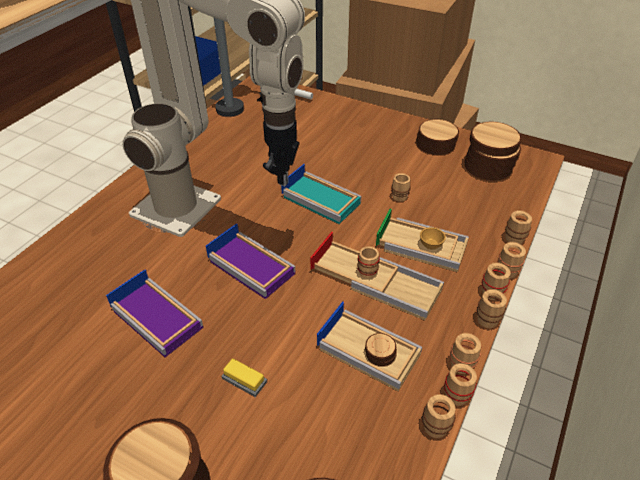

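Everything is in place. However, vision gives only 103–105 mm of red travel against the 102 mm needed, which is too close to trust. I hook again and pull a bit harder to confirm the stop.

>>> {"op": "move_arm", "data": {
  "increments": [
    {"grip":1,"linear":[0.2,0,0],"twist":0},
    {"grip":1,"linear":[0.2,0,0],"twist":0},
    {"grip":1,"linear":[0.2,0,0],"twist":0},
    {"grip":1,"linear":[0.1,0,0],"twist":0},
    {"grip":1,"linear":[0,0,0],"twist":0}
  ]
}}

```text
clock: 10.45
eef_pos: [0.5163, 0.0081, 0.2085]
tool_rot: [0.709, -0.01, 0.006, -0.705]
ft_force: [-0.3, -0.0, -0.2]
grip_width: -0.0001
```

```bash
python3 s.py [.511,.008,.036]
python3 - <<'E'
from h import *
im,dep,K,T=load('s5'); P=cloud(dep,K,T)
q=P[(P[...,2]>.07)&(P[...,2]<.1)&(P[...,0]>.5)&(P[...,0]<.8)&(abs(P[...,1])<.06)]; print('cup',np.percentile(q[:,0],[2,98]).round(3))
E
```

```text
10.45 [0.5163 0.0081 0.2085] yaw -1.32 ydir [-0.006 -0.005 -1.   ] F [-0.32 -0.02 -0.19]
tool shift mm [ -4.3 172.5   0.7]
cup [0.586 0.633]
```

>>> {"op": "move_arm", "data": {
  "increments": [
    {"grip":1,"linear":[-0.01,0.2,0],"twist":0},
    {"grip":1,"linear":[0,0.2,0],"twist":0},
    {"grip":1,"linear":[0,0.2,0],"twist":0},
    {"grip":1,"linear":[0,0.08,0],"twist":0},
    {"grip":1,"linear":[0,0,0],"twist":0}
  ]
}}

```text
clock: 10.95
eef_pos: [0.5147, 0.0072, 0.0659]
tool_rot: [0.709, -0.011, 0.005, -0.705]
ft_force: [-0.2, -0.1, 0.2]
grip_width: 0.0001
```

```bash
python3 s.py [.5,.008,.036]
```

```text
10.95 [0.5147 0.0072 0.0659] yaw -1.35 ydir [-0.008 -0.005 -1.   ] F [-0.2  -0.14  0.24]
tool shift mm [-14.5  30.1   0.6]
```

>>> {"op": "move_arm", "data": {
  "increments": [
    {"grip":1,"linear":[0,0.12,0],"twist":0},
    {"grip":1,"linear":[0,0.06,0],"twist":0},
    {"grip":1,"linear":[-0.05,0,0],"twist":0},
    {"grip":1,"linear":[-0.05,0,0],"twist":0},
    {"grip":1,"linear":[-0.04,0,0],"twist":0}
  ]
}}

```text
clock: 11.45
eef_pos: [0.4914, 0.0077, 0.0329]
tool_rot: [0.709, -0.007, 0.01, -0.705]
ft_force: [20.3, -0.9, -14.4]
grip_width: -0.0004
```

>>> {"op": "move_arm", "data": {
  "increments": [
    {"grip":1,"linear":[-0.04,0,0],"twist":0},
    {"grip":1,"linear":[-0.04,0,0],"twist":0},
    {"grip":1,"linear":[-0.05,0,0],"twist":0},
    {"grip":1,"linear":[-0.05,0,0],"twist":0},
    {"grip":1,"linear":[0,0,0],"twist":0}
  ]
}}

```text
clock: 11.95
eef_pos: [0.4948, 0.0081, 0.0476]
tool_rot: [0.708, 0.024, 0.041, -0.704]
ft_force: [-0.6, 0.4, -0.7]
grip_width: -0.0
```

The stop is confirmed, at the same TCP position (0.491) under 20 N. I back off; the tool is tilted now, so I add +x while rising.

>>> {"op": "move_arm", "data": {
  "increments": [
    {"grip":1,"linear":[0.05,0,0],"twist":0},
    {"grip":1,"linear":[0.06,-0.02,0],"twist":0},
    {"grip":1,"linear":[0.03,-0.15,0],"twist":0},
    {"grip":1,"linear":[0.03,-0.2,0],"twist":0},
    {"grip":1,"linear":[0,-0.2,0],"twist":0}
  ]
}}

```text
clock: 12.45
eef_pos: [0.5141, 0.0081, 0.1657]
tool_rot: [0.709, 0.019, 0.037, -0.704]
ft_force: [0.3, -0.4, 0.2]
grip_width: 0.0002
```

>>> {"op": "move_arm", "data": {
  "increments": [
    {"grip":1,"linear":[0,-0.2,0],"twist":0},
    {"grip":1,"linear":[-0.2,-0.1,0],"twist":0},
    {"grip":1,"linear":[-0.2,0,0],"twist":0},
    {"grip":1,"linear":[-0.2,0,0],"twist":0},
    {"grip":1,"linear":[0,0,0],"twist":0}
  ]
}}

```text
clock: 12.95
eef_pos: [0.3886, 0.0117, 0.2268]
tool_rot: [0.708, 0.024, 0.041, -0.704]
ft_force: [-0.0, -0.6, -0.1]
grip_width: 0.0001
```

```bash
python3 s.py
python3 - <<'E'
from h import *
shot('top','t6');shot('scene','s6')
def c(n,h,lo,hi,xl,xh,yl,yh):
    im,dep,K,T=load(n);P=cloud(dep,K,T);H,S,V=cv2.split(cv2.cvtColor(im,cv2.COLOR_BGR2HSV))
    m=h(H)&(S>150)&(V>60)&(P[...,2]>lo)&(P[...,2]<hi)&(P[...,0]>xl)&(P[...,0]<xh)&(P[...,1]>yl)&(P[...,1]<yh)
    return P[m].mean(0).round(4)
for n in('s6','t6'):
    print(n,'red',c(n,lambda H:(H<6)|(H>174),.05,.07,.4,.65,-.1,.1),'blue',c(n,lambda H:(H>105)&(H<122),.05,.07,.48,.65,-.3,-.1),
     'green',c(n,lambda H:(H>50)&(H<75),.04,.07,.5,.65,.1,.3))
E
```

```text
12.95 [0.3886 0.0117 0.2268] yaw -1.41 ydir [ 0.093 -0.006 -0.996] F [-0.02 -0.63 -0.1 ]
s6 red [0.4794 0.0058 0.0581] blue [ 0.6081 -0.1976  0.0582] green [0.5839 0.1564 0.0575]
t6 red [0.4729 0.0093 0.0566] blue [ 0.6028 -0.1887  0.0561] green [0.5774 0.1689 0.0523]
```

View pics/s6.png

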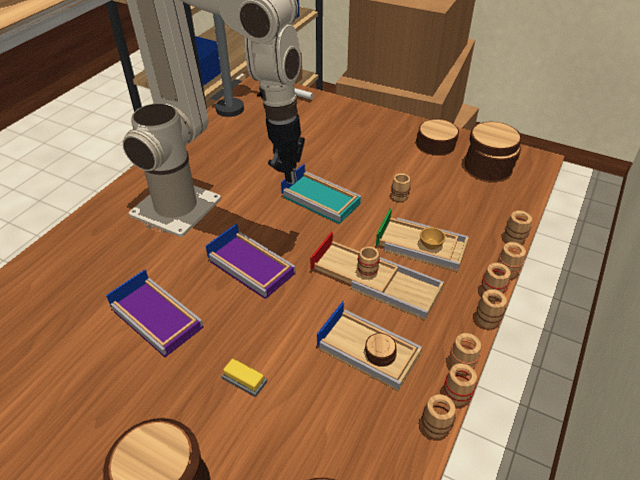

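The red tray is out at (320,250) with the cup upright at (368,262). The blue tray is home at (330,325) with its discs flat, everything else is unchanged, and the arm is clear. I hand in.

```bash
python3 -c "
from workcell import bot
print(bot.job_done())"
```

```text
the job is handed in; nothing more can be done
None
```

I pushed the blue tray fully home, then drew the red tray out to its stop with a shut fingertip behind its lip. I handed the job in at about 13 s of the 48 s allowed; no verdict is reported.

- **Blue tray:** it moved 76 mm until the force rose to 29 N, and its discs are lying flat.
- **Red tray:** drawing took 3–4 N, and the force rose to 20 N at the stop. A second pull met the same stop at the same place. The cup is upright.
- **Everything else:** the green tray and sanding block measured within about 3 mm of where they started. The bowl and the other cup look unmoved in the last picture, though I did not measure them. The arm is clear of everything.

**One disagreement:** the cameras put the red tray's travel at only 103–105 mm, not the nominal 110 mm. That is close to the 102 mm needed. I took the repeated stop as proof and put the difference down to measuring error or the tray not starting exactly at zero.

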